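# Unlock and release the quick-release drill vise

### The job

The wooden block clamped in the quick-release vise is finished and has to come free. Slide the safety catch sideways along the latch block to its stop so that it uncovers the release button, then press the button down until the moving jaw springs open, and let go. Leave the freed block lying in the vise and do not disturb the things around it.

Things in the scene. Friction and masses are not known exactly. Their poses are not given: they have to be found in the camera images.
- vise: dark grey cast quick-release drill vise fixed to the bench, 226 x 132 mm. Origin under its centre at bench height; vise x (within 0.4 rad of world x) runs from the latch block (x -92 to -44 mm, 132 mm wide, top 58 mm high) to the fixed jaw (face at x 80 mm, top 53 mm); vise y is to its left. A bar 26 to 40 mm high comes out of the latch block's rear, to x -131 mm, as the jaw opens
- catch_lug (a point): centre of the top of the dark ribbed thumb lug (40 mm along vise x, 8 mm thick along y, 16 mm tall, top 90 mm above the bench) on the safety catch: a bright bent-steel saddle, 60 mm along vise x, 36 mm along y, upper face at 74 mm, over the latch block. Pushed on the lug it slides to vise +y only; it cannot be lifted
- catch (a joint): travel of the safety catch along vise +y in m: 0 = over the button, 0.046 = against its stop, button fully uncovered, saddle's near edge 28 mm beside the button's axis. About 1.5 N of friction; stays where it is left
- button_top (a point): centre of the top of the round black release button, 22 mm across, vise x = -68 mm, y = 0, 68 mm above the bench when up and 10 mm proud of the latch block; hidden under the saddle at the start
- button (a joint): how far the button is down in m: 0 = up, 0.007 = bottom. A spring brings it back up; the latch lets go about 4 to 5 mm down; it takes 3 to 5 N
- jaw_slide (a joint): opening of the moving jaw in m: 0 = clamped and latched, 0.026 = sprung fully open towards the latch block. It moves by its own spring once the latch lets go
- block_center (a point): centre of the clamped pale wooden block, 160 mm along vise y, 42 mm along vise x, 38 mm high, lying on the vise bed 18 mm above the bench (top at 56 mm)
- sanding_block: brown sanding block, 110 x 68 x 42 mm, origin under its centre; bystander on the left of the vise
- pliers: needle-nose pliers with blue grips lying flat, 165 x 61 x 18 mm, origin under the centre; bystander on the right
- screw_jar: clear screw jar with black lid, 60 mm across and 76 mm high, origin under its centre; bystander on the right, further back
There are look-alikes about, which are no part of the job. What is shaped like the part that bears block_center but orange or pink is not meant.

How it is judged:
By the outcome, as a careful person would: the job done as asked, in the order asked, and still so for the second after the job is handed in, with the robot touching nothing.
It also fails if it takes over 35 s, if anything falls off the work surface, if the arm or the gripper's body presses on something with over 40 N, if the wrist force passes 120 N, or if a joint passes its speed limit or range.

### The arm

A 6-joint arm with a two-finger parallel gripper is mounted at the origin on a cart in front of the work surface, level with it; the furniture and walls round the work are solid. World frame = base frame: x ahead of the robot, y to its left, z up, the work surface at z = 0. Lengths are in mm, angles in rad, forces in N, time in s.
With the tool pointing down it reaches from about 300 to 775 mm from the base axis. Payload 14.6 kg.
Tool frame: the origin (TCP) lies midway between the tips of the shut fingers; the grasp point (between the pads) lies grip_depth behind it (grip_depth is the distance from the TCP to the grasp point, in mm); z points along the fingers, y is the line along which they close (so a half turn about z gives the same grasp; the last joint's range is limited). The gripper opens to 85 mm and grips with 20 to 120 N. Pads are 22 mm wide; open, the fingers measure 114 mm over their backs; the gripper's body (76 mm by 85 mm) begins 54 mm behind the grasp point. The pads swing forward as they close: fully open they stand 13 mm farther back than shut.
Start: joints at [1.254, 0.3, 1.521, -0, 1.321, -0.067], TCP at [135.963, 532.92, 231.281] pointing down, gripper open.
Joint ranges: [-3.03, 3.03], [-0.79, 2.21], [0.23, 2.52], [-1.04, 4.18], [0, 3.07], [-2.55, 2.55]. Speed limits (rad/s): [2.22, 2.22, 2.57, 3.14, 3.14, 3.14].

### API

Orientations are given as a 3x3 rotation matrix whose columns are the frame's x, y, z axes.
In Python, from bench import * gives the robot as it stands.
- The arm moves only by the tool carry_out, never from a script. Its argument "increments" is a list that holds one entry, the list of rows, each a list of 7 numbers: the shift along the tool's x, y, z in m, then the turn, a rotation vector about the tool's x, y, z in rad, then the closure, from -1 (fully open) to 1 (shut). In form: [[[dx, dy, dz, wx, wy, wz, claw], ...]]. A call has 1 to 12 rows; each row is the pose to reach, as a shift and turn from the pose commanded when the call began, along the tool's axes at that moment; what a row does not reach only later rows make up. A row lasts 1/10 s, in which the tool goes at most 50 mm and 8.59 degrees, less where a joint would pass 70% of its speed; a pose out of reach is approached as far as the arm can. A call with a gripper value outside its range is refused whole. The fingers move at their own pace and stop on an object; "squeeze" is the grip in N (left out, the last holds). Time passes only in rows, so rows that repeat a pose let the fingers close. It gives the time, the measured TCP pose, the force, the opening and the grip force at its end, in the units of the state.
- read_state(): the state, without advancing time (a new reading comes with each control period).
- snapshot(name): name is "side" or "top" or "wrist"; returns (picture, depth): 400x640x3 uint8, red, green, blue; 400x640 float32, mm along the optical axis (not along the pixel's ray), 0 where there is no reading.
- camera_params(name): a dict with "mtx" (3x3 intrinsics, pixels), "origin" and "rotation" of the camera in the world; the wrist camera has in their place "hand_eye" (4x4, takes a point from camera to tool coordinates, whose origin is the TCP and whose axes are the flange's). Camera axes: x right, y up, looking along -z (the intrinsics and any distortion apply to the point x, -y, -z); pixel columns grow to the right and rows downward; lengths in mm; the calibration is good to about 2 mm. The wrist camera is an equidistant fisheye: a pixel r from the principal point sees the ray r / f radians off the axis. A picture is of the moment at which its call begins: read the wrist's pose just before it. camera_params takes no time and is no camera call.
- sign_off(): hands the job in; it is judged then, once.
Trained networks look in the newest picture that a camera, given by its name, has taken for a name from the list of things; names that differ only in an ending like _2 or _b are one class to them, and where a whole thing is asked for, a point or a joint stands for the part that bears it (a point fixed in the world has none). Each returns a list of dicts, best first, with "score" (0 to 1); they miss things now and then, are a little off and sometimes report something else, mostly with a low value. They report only what shows in the picture. A call takes as long as a camera call. They do not tell look-alikes from the thing itself.
- regions_of(camera, target): "mask" (400x640 bool, what is visible of it) and "rect" ([centre column, centre row, width, height] in pixels, round what is visible of it).
- landmark_of(camera, target): "pixel" ([column, row] in pixels: a listed point, or the origin of a listed thing).
The state is a dict: "t": time; "q": joint angles; "qvel": joint speeds; "joint_efforts": joint torques, N m; "tcp_pos": TCP position; "eef_rot": TCP orientation; "force": force on the tool from outside, world axes, zero at the start; "moment": the same for the moment, N m; "gripper_width": finger opening in mm; "finger_force": force on a finger pad.
Only numpy, scipy, OpenCV 4.12 (cv2) and the standard library are available. Lean on these libraries where they do the work, as an engineer would, in place of code of your own. Each camera call takes 0.05 s, during which the arm holds its last target. There are 200 camera calls.

## Working session

There is one attempt and no reset: what is moved stays moved. The work goes in short steps, Python scripts to look and compute and a tool call to move; the robot and the scene stay as the last step left them, time stands still between calls to the robot, and variables do not carry over. Pictures are saved under pics/ and viewed, at most 10 in all, crops included, and the job is handed in when it is done.

Besides the shell and the picture viewer there is one more tool, called after "Call:" by a JSON object that holds its "api" and its "payload". carry_out: Moves the arm, as the interface text tells. Its arguments: {"type":"object","properties":{"increments":{"type":"array"},"squeeze":{"type":"number"}},"required":["increments"]}

```bash
mkdir -p pics; cat > h.py <<'E'
from bench import *
import numpy as np, cv2
def world(cam,px,depth=None,z=None):
    p=camera_params(cam);K=np.array(p["mtx"]);R=np.array(p["rotation"]);o=np.array(p["origin"])
    d=np.array([(px[0]-K[0,2])/K[0,0],-(px[1]-K[1,2])/K[1,1],-1.])
    w=R@d
    s=depth if z is None else (z-o[2])/w[2]
    return o+s*w
E
python3 - <<'E'
from h import *
for c in ("top","side"):
    im,d=snapshot(c); np.save(c+"_d.npy",d); cv2.imwrite(f"pics/{c}0.png",im[:,:,::-1])
    print(c,camera_params(c))
    for n in ("vise","catch_lug","button_top","block_center","sanding_block","pliers","screw_jar"):
        for r in landmark_of(c,n)[:3]:
            px=r["pixel"]; dd=d[int(px[1]),int(px[0])] if 0<=px[1]<400 and 0<=px[0]<640 else 0
            z={"catch_lug":90,"block_center":37,"button_top":68}.get(n,0)
            print(n,round(r["score"],2),np.round(px,1),"depthpt",np.round(world(c,px,dd)),"zpt",np.round(world(c,px,z=z)))
print(read_state())
E
```

```text
top {'mtx': array([[393.1906693 ,   0.        , 317.06971351],
       [  0.        , 393.1906693 , 192.08068661],
       [  0.        ,   0.        ,   1.        ]]), 'origin': array([ 372.1437051 ,   49.88866392, 1045.27968492]), 'rotation': array([[-6.60252371e-02,  9.74977674e-01, -2.12271532e-01],
       [-9.97817529e-01, -6.43177903e-02,  1.49465609e-02],
       [ 9.19727260e-04,  2.12795106e-01,  9.77096411e-01]])}
vise 0.66 [302.2 197.8] depthpt [579.  74.  34.] zpt [586.  75.   0.]
catch_lug 0.65 [306.7 216.8] depthpt [520.  65.  87.] zpt [519.  65.  90.]
block_center 0.82 [418.7 140.9] depthpt [ 714. -248.   39.] zpt [ 714. -249.   37.]
block_center 0.75 [293.  170.6] depthpt [648.  93.  57.] zpt [654.  94.  37.]
block_center 0.71 [340.7 281.8] depthpt [358.  -9.  36.] zpt [358.  -9.  37.]
sanding_block 0.66 [231.8 189.5] depthpt [612. 257.  40.] zpt [622. 265.   0.]
pliers 0.6 [385.2 209.7] depthpt [ 537. -144.   12.] zpt [ 539. -146.    0.]
screw_jar 0.71 [359.7 171.8] depthpt [629. -78.  72.] zpt [649. -87.   0.]
side {'mtx': array([[461.35994236,   0.        , 321.738652
[... 1044 characters left out ...]
   1.32067656e+00, -6.66098646e-02]), 'qvel': array([-0.00031569, -0.00026608, -0.00062755, -0.00146507, -0.00106821,
       -0.00040613]), 'joint_efforts': array([ 6.18391387e-04, -5.43324316e+01, -3.61980164e+01, -5.62408189e-06,
        5.61993620e-04,  1.56746620e-05]), 'tcp_pos': array([135.9487697 , 532.92199495, 231.28683272]), 'eef_rot': array([[-9.68969599e-01,  2.47179928e-01, -5.09139853e-06],
       [ 2.47179927e-01,  9.68969598e-01,  2.62797564e-05],
       [ 1.14292387e-05,  2.42057935e-05, -1.00000000e+00]]), 'force': array([ 0.75433275, -0.69895242, -0.18769283]), 'moment': array([ 0.01531613, -0.00457215,  0.02119147]), 'finger_force': 0.0, 'gripper_width': 85.5512995628733}
```

```bash
python3 - <<'E'
import cv2
a=cv2.imread("pics/top0.png");b=cv2.imread("pics/side0.png")
cv2.imwrite("pics/crop_top.png",cv2.resize(a[140:290,220:420],None,fx=4,fy=4,interpolation=cv2.INTER_CUBIC))
E
```

```text
(no output)
```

View pics/top0.png

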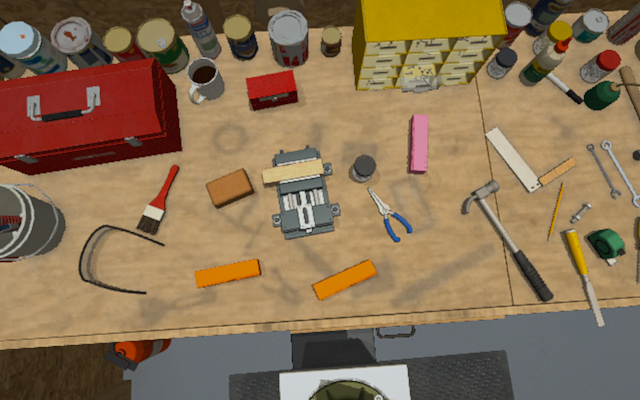

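View pics/crop_top.png

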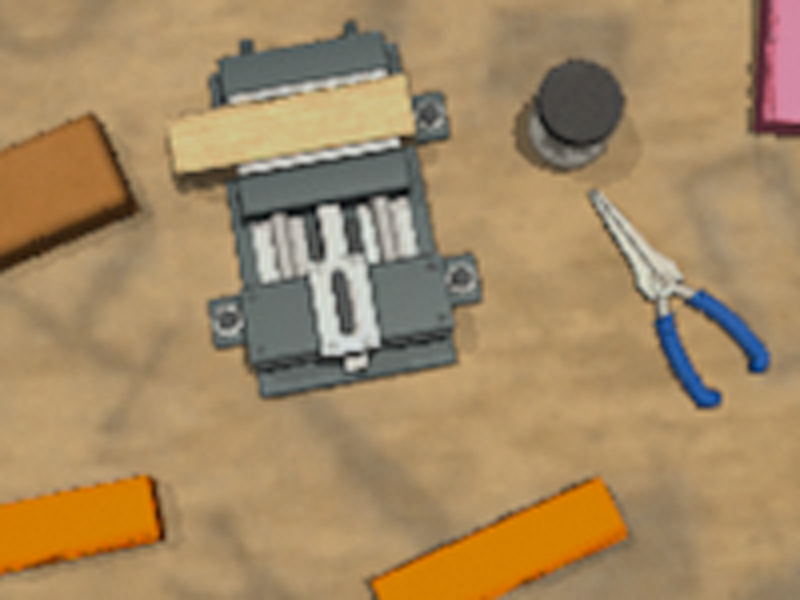

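View pics/side0.png

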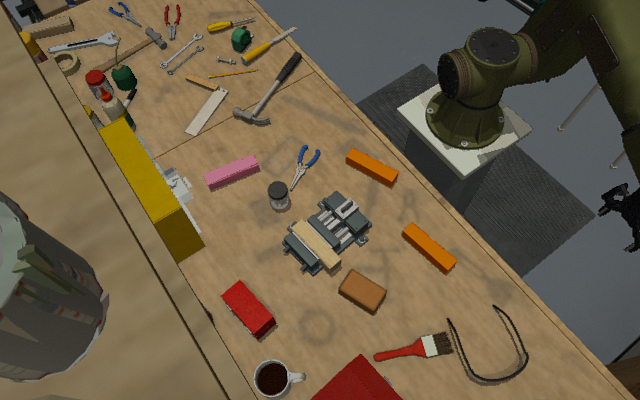

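The top picture shows the vise at (302,198), its lug at (306,215) and the pale block held in the jaws at (293,171). There are three block look-alikes: orange at (228,273), orange at (345,280) and pink at (418,144). The pale one fits because it is the only one that is wooden and clamped, and the enlarged crop confirms it. Next I need the vise yaw.

```bash
python3 - <<'E'
from h import *
from scipy.optimize import minimize
for c in ("top","side"):
    im,_=snapshot(c); d=np.load(c+"_d.npy")
    p=camera_params(c);K=p["mtx"];R=np.array(p["rotation"]);o=np.array(p["origin"])
    v,u=np.mgrid[:400,:640]
    P=o+(np.stack([(u-K[0,2])/K[0,0],-(v-K[1,2])/K[1,1],-np.ones_like(u,float)],-1)*d[...,None])@R.T
    ok=(d>0)
    def rect(lo,hi,box):
        m=ok&(P[...,2]>lo)&(P[...,2]<hi)&(P[...,0]>box[0])&(P[...,0]<box[1])&(P[...,1]>box[2])&(P[...,1]<box[3])
        return P[m]
    L=rect(50,64,(440,570,-20,160)); S=rect(68,80,(440,590,0,140));B=rect(82,95,(440,590,0,140)); W=rect(50,62,(625,690,0,190))
    for n,q in (("latch",L),("saddle",S),("lug",B),("wood",W)):
        if len(q)>4:
            r=cv2.minAreaRect(q[:,:2].astype(np.float32)); print(c,n,len(q),np.round(r[0],1),np.round(r[1],1),round(r[2],1),"zmed",np.median(q[:,2]).round(1))
    for n in ("sanding_block",): pass
E
```

```text
top latch 749 [522.7  65.2] [ 57.  131.7] 6.5 zmed 56.3
top saddle 280 [523.9  67.1] [60.5 35.8] 6.7 zmed 72.4
top lug 61 [523.9  67.1] [38.4  9.7] 7.8 zmed 87.6
top wood 1123 [657.5  94.9] [ 64.8 159.9] 0.0 zmed 54.3
side latch 609 [528.8  67.7] [ 59.1 135.1] 7.9 zmed 57.6
side saddle 202 [527.9  69.5] [61.1 37.3] 5.8 zmed 74.3
side lug 52 [528.1  70.3] [40.4  9.4] 8.6 zmed 89.1
side wood 1103 [657.5  97. ] [ 64.7 162.2] 0.1 zmed 55.5
```

Call:
{"api": "carry_out", "payload": {"increments": [[[-0.504,-0.387,0.03,0,0,-0.37,1],[-0.504,-0.387,0.03,0,0,-0.37,1],[-0.504,-0.387,0.03,0,0,-0.37,1],[-0.504,-0.387,0.03,0,0,-0.37,1],[-0.504,-0.387,0.03,0,0,-0.37,1],[-0.504,-0.387,0.03,0,0,-0.37,1],[-0.504,-0.387,0.03,0,0,-0.37,1],[-0.504,-0.387,0.03,0,0,-0.37,1],[-0.504,-0.387,0.03,0,0,-0.37,1],[-0.504,-0.387,0.03,0,0,-0.37,1],[-0.504,-0.387,0.03,0,0,-0.37,1],[-0.504,-0.387,0.03,0,0,-0.37,1]]]}}

```text
t: 2.1
tcp_pos: [503.8, 64.3, 203.4]
eef_rot: [[-0.993, -0.12, 0.001], [-0.12, 0.993, 0.0], [-0.001, 0.0, -1.0]]
force: [1.4, 0.7, -0.0]
gripper_width: 0.2
finger_force: 0.0
```

Call:
{"api": "carry_out", "payload": {"increments": [[[-0.019,-0.03,0.03,0,0,0,1],[-0.019,-0.03,0.03,0,0,0,1],[-0.019,-0.03,0.03,0,0,0,1]]]}}

```text
t: 2.4
tcp_pos: [525.0, 38.4, 172.7]
eef_rot: [[-0.993, -0.119, -0.002], [-0.119, 0.993, 0.0], [0.002, 0.0, -1.0]]
force: [0.3, 0.8, 0.3]
gripper_width: 0.1
finger_force: 0.0
```

```bash
cat >> h.py <<'E'
def wrist_world(px,z,s):
    p=camera_params("wrist");K=p["mtx"];H=np.array(p["hand_eye"])
    x=np.array([(px[0]-K[0,2]),(px[1]-K[1,2])]);f=K[0,0];r=np.hypot(*x);th=r/f
    d=np.array([np.sin(th)*x[0]/r,-np.sin(th)*x[1]/r,-np.cos(th)])
    R=np.array(s["eef_rot"]);o=R@H[:3,3]+s["tcp_pos"];w=R@H[:3,:3]@d
    return o+(z-o[2])/w[2]*w
E
python3 - <<'E'
from h import *
s=read_state();print(s["tcp_pos"],s["force"])
im,d=snapshot("wrist");cv2.imwrite("pics/w1.png",im[:,:,::-1])
for n,z in (("catch_lug",90),("block_center",37),("vise",0)):
    for r in landmark_of("wrist",n)[:2]: print(n,round(r["score"],2),np.round(r["pixel"]),wrist_world(r["pixel"],z,s).round(1))
p=camera_params("wrist");print(p)
E
```

```text
[525.03045533  38.43456827 172.69993415] [0.33996622 0.84269882 0.26532948]
catch_lug 0.58 [364. 212.] [526.8  68.8  90. ]
block_center 0.88 [112. 286.] [ 694.1 -231.2   37. ]
block_center 0.75 [547. 101.] [402.2 257.7  37. ]
vise 0.76 [354. 238.] [593.6  77.3   0. ]
{'mtx': array([[309.70691629,   0.        , 327.3834527 ],
       [  0.        , 309.70691629, 197.82539924],
       [  0.        ,   0.        ,   1.        ]]), 'hand_eye': array([[-6.85287713e-05,  9.46596754e-01,  3.22419882e-01,
         8.24088591e+01],
       [ 9.99999960e-01,  1.53569866e-04, -2.38322674e-04,
         8.00083334e-01],
       [-2.75109447e-04,  3.22419852e-01, -9.46596727e-01,
        -1.41836828e+02],
       [ 0.00000000e+00,  0.00000000e+00,  0.00000000e+00,
         1.00000000e+00]])}
```

View pics/w1.png

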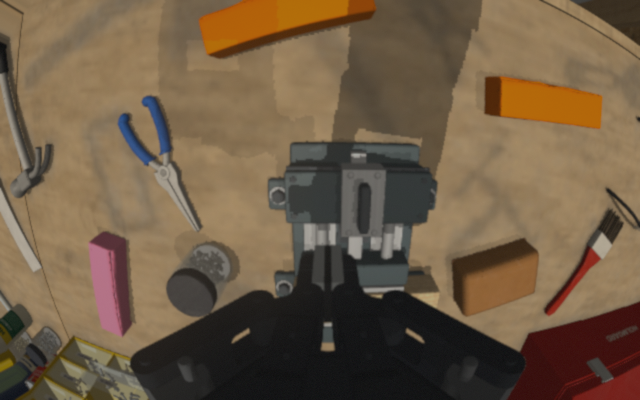

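The wrist picture shows the saddle with the dark lug at (364,212) and the shut fingers at (328,250), on the lug's right (−y) side. The lug is at about (526,69), which agrees with the other cameras. I'll descend beside it.

Call:
{"api": "carry_out", "payload": {"increments": [[[0,-0.002,0.045,0,0,0,1],[0,-0.002,0.07,0,0,0,1],[0,-0.002,0.07,0,0,0,1],[0,-0.002,0.07,0,0,0,1]]]}}

```text
t: 3.0
tcp_pos: [525.9, 37.3, 104.6]
eef_rot: [[-0.993, -0.121, 0.001], [-0.121, 0.993, -0.0], [-0.001, -0.0, -1.0]]
force: [0.8, 0.3, -0.0]
gripper_width: -0.5
finger_force: 0.0
```

Call:
{"api": "carry_out", "payload": {"increments": [[[0,0,0.024,0,0,0,1],[0,0,0.024,0,0,0,1],[0,0.005,0.024,0,0,0,1],[0,0.01,0.024,0,0,0,1],[0,0.015,0.024,0,0,0,1],[0,0.02,0.024,0,0,0,1],[0,0.025,0.024,0,0,0,1],[0,0.03,0.024,0,0,0,1],[0,0.035,0.024,0,0,0,1],[0,0.04,0.024,0,0,0,1]]]}}

```text
t: 4.0
tcp_pos: [520.7, 76.9, 79.3]
eef_rot: [[-0.993, -0.12, 0.0], [-0.12, 0.993, -0.0], [-0.0, -0.0, -1.0]]
force: [1.6, -1.8, 2.5]
gripper_width: -0.2
finger_force: 1.4
```

Call:
{"api": "carry_out", "payload": {"increments": [[[0,0.004,-0.001,0,0,0,1],[0,0.008,-0.001,0,0,0,1],[0,0.012,-0.001,0,0,0,1],[0,0.015,-0.001,0,0,0,1],[0,0.015,-0.001,0,0,0,1]]]}}

```text
t: 4.5
tcp_pos: [518.7, 91.8, 80.1]
eef_rot: [[-0.993, -0.12, -0.0], [-0.12, 0.993, 0.0], [0.0, 0.0, -1.0]]
force: [0.0, -0.1, -0.1]
gripper_width: 0.0
finger_force: 0.0
```

Call:
{"api": "carry_out", "payload": {"increments": [[[0,0.002,0,0,0,0,1],[0,0.004,0,0,0,0,1],[0,0.004,0,0,0,0,1]]]}}

```text
t: 4.8
tcp_pos: [518.3, 95.3, 80.2]
eef_rot: [[-0.993, -0.12, -0.0], [-0.12, 0.993, -0.0], [0.0, -0.0, -1.0]]
force: [0.3, -2.5, 0.1]
gripper_width: -0.1
finger_force: 1.1
```

Call:
{"api": "carry_out", "payload": {"increments": [[[0,0.002,0,0,0,0,1],[0,0.003,0,0,0,0,1],[0,0.003,0,0,0,0,1]]]}}

```text
t: 5.1
tcp_pos: [518.2, 96.3, 80.1]
eef_rot: [[-0.993, -0.12, -0.0], [-0.12, 0.993, -0.003], [0.0, -0.003, -1.0]]
force: [1.9, -19.2, -1.3]
gripper_width: 0.0
finger_force: 9.1
```

Call:
{"api": "carry_out", "payload": {"increments": [[[0,0.002,0,0,0,0,1],[0,0.003,0,0,0,0,1],[0,0.003,0,0,0,0,1]]]}}

```text
t: 5.4
tcp_pos: [518.1, 97.1, 80.1]
eef_rot: [[-0.993, -0.119, 0.0], [-0.119, 0.993, -0.007], [0.001, -0.006, -1.0]]
force: [4.3, -39.1, -1.6]
gripper_width: 0.2
finger_force: 17.9
```

Force has risen to 39 N, so the catch is at its stop. I'll back off, rise and look.

Call:
{"api": "carry_out", "payload": {"increments": [[[0,-0.008,0,0,0,0,1],[0,-0.014,-0.01,0,0,0,1],[0,-0.025,-0.04,0,0,0,1],[0,-0.036,-0.04,0,0,0,1],[0,-0.036,-0.04,0,0,0,1]]]}}

```text
t: 5.9
tcp_pos: [522.4, 65.0, 121.3]
eef_rot: [[-0.993, -0.119, 0.002], [-0.119, 0.993, 0.0], [-0.002, 0.0, -1.0]]
force: [0.9, -0.1, -0.6]
gripper_width: -0.1
finger_force: 0.0
```

```bash
python3 - <<'E'
from h import *
s=read_state();print(s["tcp_pos"],s["force"])
P=[]
for c in ("wrist","top","side"):
    im,d=snapshot(c)
    if c=="wrist": cv2.imwrite("pics/w2.png",cv2.resize(im[120:280,240:480,::-1],None,fx=3,fy=3))
    for n,z in (("catch_lug",90),("button_top",68)):
        for r in landmark_of(c,n)[:2]: print(c,n,round(r["score"],2),np.round(r["pixel"]),(wrist_world(r["pixel"],z,s) if c=="wrist" else world(c,r["pixel"],z=z)).round(1))
E
```

```text
[522.44432454  64.98210795 121.27202571] [ 0.85590846 -0.09590049 -0.64919573]
wrist catch_lug 0.82 [402. 238.] [520.3 113.   90. ]
wrist button_top 0.85 [330. 227.] [527.7  68.4  68. ]
top catch_lug 0.38 [360. 175.] [616.4 -75.4  90. ]
side catch_lug 0.85 [361. 216.] [515.7 118.1  90. ]
side button_top 0.5 [344. 204.] [523.2  51.9  68. ]
```

View pics/w2.png

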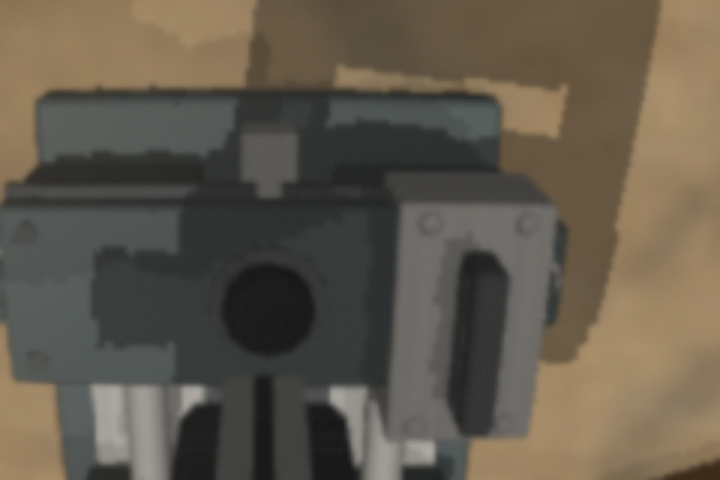

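The catch is fully aside. The button is uncovered at crop (267,308), full-frame (330,227), about (527,68.5), and the saddle sits to its right. I'll move above the button.

Call:
{"api": "carry_out", "payload": {"increments": [[[-0.005,0.005,0,0,0,0,1],[-0.005,0.005,0.03,0,0,0,1],[-0.005,0.005,0.044,0,0,0,1],[-0.005,0.005,0.044,0,0,0,1],[-0.005,0.005,0.044,0,0,0,1]]]}}

```text
t: 6.85
tcp_pos: [526.6, 71.3, 76.6]
eef_rot: [[-0.993, -0.12, -0.0], [-0.12, 0.993, -0.0], [0.0, -0.0, -1.0]]
force: [0.6, 1.2, 0.2]
gripper_width: -0.1
finger_force: 0.0
```

Call:
{"api": "carry_out", "payload": {"increments": [[[0,-0.003,0.003,0,0,0,1],[0,-0.003,0.007,0,0,0,1],[0,-0.003,0.009,0,0,0,1],[0,-0.003,0.011,0,0,0,1],[0,-0.003,0.013,0,0,0,1],[0,-0.003,0.0145,0,0,0,1],[0,-0.003,0.0145,0,0,0,1]]]}}

```text
t: 7.55
tcp_pos: [526.9, 68.1, 61.9]
eef_rot: [[-0.993, -0.12, 0.001], [-0.12, 0.993, -0.0], [-0.001, -0.0, -1.0]]
force: [-0.3, -1.3, 2.7]
gripper_width: 0.1
finger_force: 1.5
```

Call:
{"api": "carry_out", "payload": {"increments": [[[0,0,0.001,0,0,0,1],[0,0,0.0015,0,0,0,1],[0,0,0.0015,0,0,0,1]]]}}

```text
t: 7.85
tcp_pos: [526.9, 68.1, 60.6]
eef_rot: [[-0.993, -0.12, 0.001], [-0.12, 0.993, -0.0], [-0.001, -0.0, -1.0]]
force: [-0.3, -1.2, 6.4]
gripper_width: -0.1
finger_force: 3.2
```

```bash
python3 - <<'E'
from h import *
s=read_state();print(s["tcp_pos"],s["force"])
im,d=snapshot("side");cv2.imwrite("pics/s3.png",cv2.resize(im[150:310,250:410,::-1],None,fx=3.5,fy=3.5))
E
```

```text
[526.91663728  68.14295702  60.59714467] [-0.27338124 -1.19791369  6.42628122]
```

View pics/s3.png

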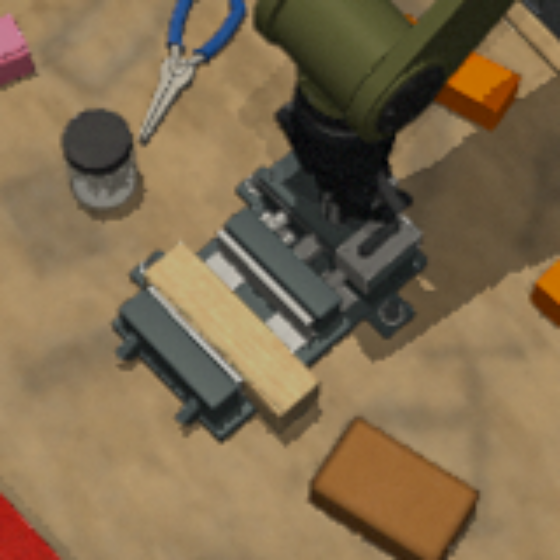

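The side crop shows the jaw sprung open: there's a gap between the moving jaw (280,265) and the pale block (230,330). The block is lying in the vise. Now I'll let go and rise.

Call:
{"api": "carry_out", "payload": {"increments": [[[0,0,-0.008,0,0,0,1],[0,0,-0.02,0,0,0,1],[0,0,-0.05,0,0,0,1],[0,0,-0.09,0,0,0,1],[0,0,-0.12,0,0,0,1],[0,0,-0.12,0,0,0,1],[0,0,-0.12,0,0,0,1]]]}}

```text
t: 8.6
tcp_pos: [526.7, 68.2, 181.0]
eef_rot: [[-0.993, -0.12, 0.001], [-0.12, 0.993, 0.0], [-0.001, 0.0, -1.0]]
force: [0.2, 0.6, 0.1]
gripper_width: -0.1
finger_force: 0.0
```

```bash
python3 - <<'E'
from h import *
s=read_state();print(s["t"],s["tcp_pos"],s["force"])
im,d=snapshot("wrist");cv2.imwrite("pics/w4.png",im[:,:,::-1])
for n,z in (("catch_lug",90),("button_top",68),("screw_jar",0),("pliers",0),("sanding_block",0)):
    for r in landmark_of("wrist",n)[:1]: print(n,round(r["score"],2),wrist_world(r["pixel"],z,s).round(1))
E
```

```text
8.6 [526.66125916  68.23395256 180.97549003] [0.15480365 0.55075557 0.05328062]
catch_lug 0.83 [519.8 112.2  90. ]
button_top 0.67 [529.6  66.2  68. ]
screw_jar 0.86 [651.7 -95.1   0. ]
pliers 0.87 [ 535.4 -140.7    0. ]
sanding_block 0.89 [624.4 262.8   0. ]
```

View pics/w4.png

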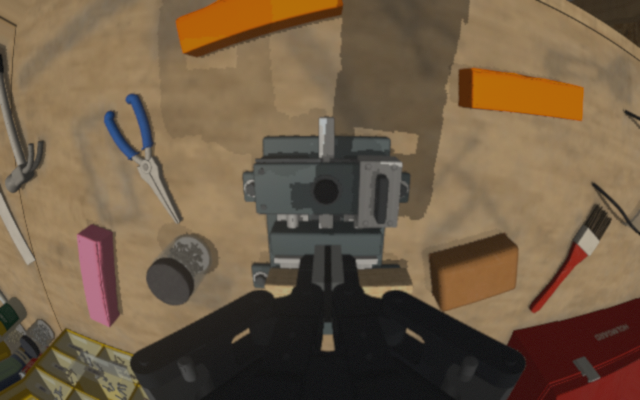

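The bar is out at the rear (326,135), the catch is aside at (380,190), the button is up at (326,190), the block is in the vise, and the bystanders are unmoved.

```bash
python3 -c "
from bench import *
print(sign_off())"
```

```text
the job is handed in; nothing more can be done
None
```

Job handed in at about 8.6 s: I slid the catch to its stop, pressed the button until the jaw sprang open and let go, leaving the block lying free in the vise and the things around it where they were.

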